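# Sort soft from firm engine mounts by feel

## Robot

A 7-joint arm with a two-finger parallel gripper is mounted at the origin on the work surface. World frame = base frame: x ahead of the robot, y to its left, z up, the work surface at z = 0. Lengths are in m, angles in rad, forces in N, time in s.
With the tool pointing down it reaches from about 0.4 to 0.875 m from the base axis. Payload 19.3 kg.
Tool frame: the origin (TCP) lies between the finger pads; the fingertips stand 17 mm ahead of it and the grasp point (between the pads) lies 2 mm behind it (bot.tips_ahead is the z of the fingertips in the tool frame, in m); z points along the fingers, y is the direction in which the jaws open and shut (so a half turn about z gives the same grasp; the last joint's range is limited). The gripper opens to 85 mm and grips with 20 to 120 N. Pads are 22 mm wide; open, the fingers measure 114 mm over their backs; the gripper's body (76 mm by 85 mm) begins 54 mm behind the grasp point. The pads swing forward as they close: fully open they stand 13 mm farther back than shut.
Start: joints at [1.126, 0.521, -0.036, 1.599, 0.021, 1.021, -0.113], TCP at [0.229, -0.582, 0.248] pointing down, gripper open.
Joint ranges: [-2.91, 2.91], [-0.3, 2.13], [-1.5, 1.42], [0.17, 2.43], [-1.26, 4.41], [0.16, 1.93], [-2.52, 2.52]. Speed limits (rad/s): [1.89, 1.89, 2.39, 2.39, 3.01, 3.01, 3.01].

## Interface

Orientations are given as [roll, pitch, yaw] about the fixed x, y, z axes, in that order (R = Rz(yaw) Ry(pitch) Rx(roll)).
In Python, from workcell import telemetry, cams, job, bot gives the robot as it stands.
- The arm moves only by the tool arm_command, never from a script. Its argument "deltas" is a list of rows, each a list of 7 numbers: the opening, from -1 (shut) to 1 (fully open), so that 0 is half open, then the shift along the tool's x, y, z normalised to -1 to 1, where 1 is 150 mm, then the turn, a rotation vector about the tool's x, y, z normalised to -1 to 1, where 1 is 45 degrees. In form: [[hand, tx, ty, tz, rx, ry, rz], ...]. A call has 1 to 8 rows; each row is the pose to reach, as a shift and turn from the pose commanded when the call began, along the tool's axes at that moment; what a row does not reach only later rows make up. A row lasts 1/8 s, in which the tool goes at most 62.5 mm and 10.7 degrees, less where a joint would pass 70% of its speed; a pose out of reach is approached as far as the arm can. A call with a number of a shift or a turn outside -1 to 1 is refused whole. A call with a gripper value outside its range is refused whole. The fingers move at their own pace and stop on an object; "newtons" is the grip in N (left out, the last holds). Time passes only in rows, so rows that repeat a pose let the fingers close. It gives the time, the measured TCP pose, the force and the opening at its end, in the units of the state.
- telemetry.observe(): the state, without advancing time (a new reading comes with each control period).
- cams.grab_frame(name): name is "side" or "top" or "wrist"; returns the picture (384x512x3 uint8, blue, green, red); there is no depth.
- cams.get_calibration(name): a dict with "fx", "fy", "cx", "cy" (pixels), "R" (3x3) and "t" (3): a world point X has camera coordinates R X + t. Camera axes: x right, y down, z forward; pixel columns grow to the right and rows downward; lengths in m; the calibration is good to about 2 mm. A picture is of the moment at which its call begins: read the wrist's pose just before it. get_calibration takes no time and is no camera call; for the wrist camera it gives the pose at the moment of the call.
- job.job_done(): hands the job in, once; it reports no verdict.
The state is a dict: "clock": time; "qpos": joint angles; "qd": joint speeds; "joint_efforts": joint torques, N m; "position": TCP position; "tool_rot": TCP orientation; "force": force on the tool from outside, world axes, zero at the start; "moment": the same for the moment, N m; "grip_width": finger opening in m.
Only numpy, scipy, OpenCV 4.12 (cv2) and the standard library are available. Lean on these libraries where they do the work, as an engineer would, in place of code of your own. Each camera call takes 0.05 s, during which the arm holds its last target.

## Task

Any of the three rubber engine mounts (none, some or all) may have gone soft: find out by squeezing each end to end between the fingers, gently, always staying below 40 N. Set each firm one down in a nest of the blue carrier, one to a nest, centred and flat on the floor between the rails, and lay each soft one in the red scrap tray. Leave the grease jar, socket and wrench where they are.

Things in the scene. Friction and masses are not known exactly. Their poses are not given: they have to be found in the camera images.
- mount_a_center (a point): look-alike rubber mount: black core between two 44 x 44 x 5 mm alloy end plates, 50 mm long over the plates, 44 mm high, 160 g. Point: its centre. Own x: lengthwise, the way to squeeze it, on the outer plate faces; z up. Soft or firm by chance, not shown by looks or place. Squeezed with over 15 N, a soft one gives 8 mm, a firm one 1 to 2.5 mm; both spring back
- mount_b_center (a point): look-alike rubber mount: black core between two 44 x 44 x 5 mm alloy end plates, 50 mm long over the plates, 44 mm high, 160 g. Point: its centre. Own x: lengthwise, the way to squeeze it, on the outer plate faces; z up. Soft or firm by chance, not shown by looks or place. Squeezed with over 15 N, a soft one gives 8 mm, a firm one 1 to 2.5 mm; both spring back
- mount_c_center (a point): look-alike rubber mount: black core between two 44 x 44 x 5 mm alloy end plates, 50 mm long over the plates, 44 mm high, 160 g. Point: its centre. Own x: lengthwise, the way to squeeze it, on the outer plate faces; z up. Soft or firm by chance, not shown by looks or place. Squeezed with over 15 N, a soft one gives 8 mm, a firm one 1 to 2.5 mm; both spring back
- nest_1 (a point): one of three like nests in a row on the carrier, 66 mm apart along its y; point: centre of the nest floor, 8 mm above the bench. A channel along own x, 48 mm wide inside (y), between steel rails 60 mm long, 6 mm thick, rising 14 mm above the floor; open at both x ends. A mount fits with its length along x, either way round
- nest_2 (a point): the middle of three like nests in a row on the carrier, 66 mm apart along its y; point: centre of the nest floor, 8 mm above the bench. A channel along own x, 48 mm wide inside (y), between steel rails 60 mm long, 6 mm thick, rising 14 mm above the floor; open at both x ends. A mount fits with its length along x, either way round
- nest_3 (a point): another of three like nests in a row on the carrier, 66 mm apart along its y; point: centre of the nest floor, 8 mm above the bench. A channel along own x, 48 mm wide inside (y), between steel rails 60 mm long, 6 mm thick, rising 14 mm above the floor; open at both x ends. A mount fits with its length along x, either way round
- carrier: blue steel carrier fixed to the bench: base plate 100 (own x) x 210 (own y) x 8 mm with three nests; origin at the centre of its underside
- scrap_tray: red open tray fixed to the bench, 170 (own x) x 180 (own y) mm outside, 40 mm high, walls 4 mm, floor 4 mm thick; origin at the centre of its underside
- grease_jar_center (a point): amber grease jar with black lid, diameter 60 mm, 70 mm high; point at its centre. Leave alone
- socket_center (a point): upright steel wrench socket, diameter 34 mm, 45 mm high; point at its centre. Leave alone
- wrench_grip (a point): steel wrench lying on the bench; point at the middle of its handle. Leave alone
- mount_a: the same mount as point mount_a_center; origin at the centre of its underside
- mount_b: the same mount as point mount_b_center; origin at the centre of its underside
- mount_c: the same mount as point mount_c_center; origin at the centre of its underside

How it is judged:
By the outcome, as a careful person would: the job done as asked, in the order asked, and still so for the second after the job is handed in, with the robot touching nothing.
It also fails if it takes over 64 s, if anything falls off the work surface, if the arm or the gripper's body presses on something with over 40 N, if the wrist force passes 120 N, or if a joint passes its speed limit or range.

## Working session

There is one attempt and no reset: what is moved stays moved. The work goes in short steps, Python scripts to look and compute and a tool call to move; the robot and the scene stay as the last step left them, time stands still between calls to the robot, and variables do not carry over. Pictures are saved under pics/ and viewed, and the job is handed in when it is done.

Besides the shell and the picture viewer there is one more tool, called as name([rows], argument=value, ...), one row to a line, values as JSON. arm_command: Moves the arm, as the interface text tells. Its arguments: {"type":"object","properties":{"deltas":{"type":"array","items":{"type":"array","items":{"type":"number"}}},"newtons":{"type":"number"}},"required":["deltas"]}

```bash
mkdir -p pics; ls; python3 - <<'E'
from workcell import telemetry, cams, job, bot
import cv2,numpy as np
s=telemetry.observe()
for k in s: print(k,np.round(s[k],4))
for n in ["top","side","wrist"]:
    c=cams.get_calibration(n); print(n,{k:np.round(v,4).tolist() for k,v in c.items()})
    cv2.imwrite(f"pics/{n}0.png",cams.grab_frame(n))
print(bot.tips_ahead)
E
```

```text
pics
clock 0.0
qpos [ 1.1258  0.522  -0.0363  1.6     0.0212  1.0211 -0.1128]
qd [ 0.0012  0.     -0.0011  0.0005 -0.0015 -0.0007 -0.0012]
joint_efforts [-1.30000e-03 -9.27122e+01  1.97950e+00 -3.69928e+01  1.77000e-02
  8.30000e-03  0.00000e+00]
position [ 0.2286 -0.5813  0.2477]
tool_rot [-3.1405e+00  1.0000e-04  3.7480e-01]
force [ 0.2192 -0.1515  0.9715]
moment [-0.0393 -0.0098  0.0318]
grip_width 0.0856
top {'fx': 413.4849, 'fy': 413.4849, 'cx': 255.8717, 'cy': 185.5423, 'R': [[0.0027, -0.9998, 0.019], [-0.9943, -0.0047, -0.1068], [0.1069, -0.0186, -0.9941]], 't': [-0.0114, 0.5761, 1.1143]}
side {'fx': 449.3578, 'fy': 449.3578, 'cx': 252.6223, 'cy': 191.4366, 'R': [[-0.6884, -0.7253, 0.0072], [-0.513, 0.4799, -0.7117], [0.5127, -0.4936, -0.7024]], 't': [0.3927, 0.3304, 0.8965]}
wrist {'fx': 295.6215, 'fy': 295.6215, 'cx': 260.121, 'cy': 190.1146, 'R': [[0.3665, -0.9304, -0.0013], [-0.8877, -0.3501, 0.2991], [-0.2787, -0.1084, -0.9542]], 't': [-0.6243, -0.039, 0.3801]}
0.017
```

View pics/top0.png

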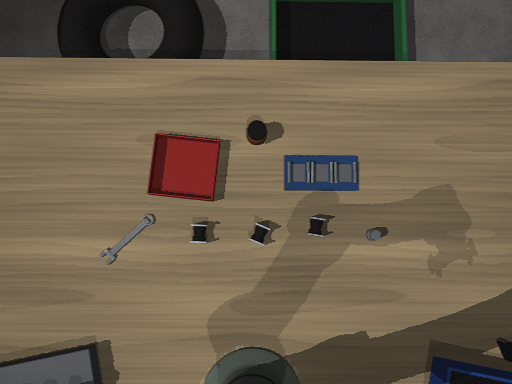

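View pics/side0.png

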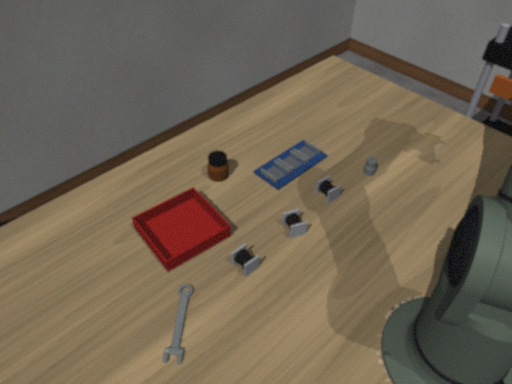

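View pics/wrist0.png

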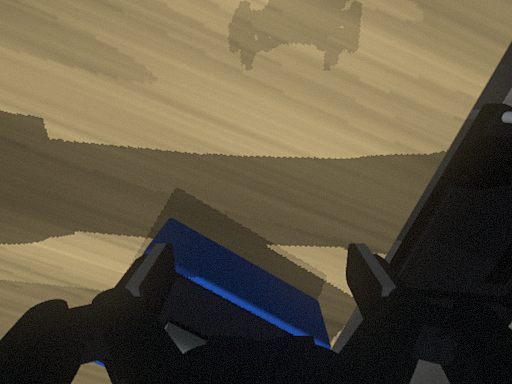

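```bash
cat > h.py <<'E'
from workcell import telemetry, cams, job, bot
import cv2,numpy as np
def ray(c,u,v,z):
    R=np.array(c['R']);t=np.array(c['t'])
    o=-R.T@t; d=R.T@np.array([(u-c['cx'])/c['fx'],(v-c['cy'])/c['fy'],1.0])
    return o+d*((z-o[2])/d[2])
def proj(c,X):
    p=np.array(c['R'])@np.array(X)+np.array(c['t'])
    return np.array([c['fx']*p[0]/p[2]+c['cx'],c['fy']*p[1]/p[2]+c['cy']])
E
python3 - <<'E'
from h import *
c=cams.get_calibration("top")
for n,u,v,z in [("A",200,233,.044),("B",261,234,.044),("C",318,226,.044),("jar",256,132,.07),("sock",374,234,.045),("wr",128,240,.01),("car",321,172,.008),
 ("cc1",284,155,.008),("cc2",358,156,.008),("cc3",358,190,.008),("cc4",285,190,.008),("t1",155,132,.04),("t2",220,139,.04),("t3",214,201,.04),("t4",148,192,.04)]:
    print(n,ray(c,u,v,z).round(3))
im=cv2.imread("pics/top0.png")
a=cv2.resize(im[205:260,180:340],None,fx=5,fy=5,interpolation=cv2.INTER_CUBIC)
b=cv2.resize(im[145:200,270:370],None,fx=5,fy=5,interpolation=cv2.INTER_CUBIC)
o=np.zeros((550,800,3),np.uint8);o[:275]=a;o[275:,:500]=b
cv2.imwrite("pics/crop0.png",o)
E
```

```text
A [0.445 0.141 0.044]
B [ 0.443 -0.023  0.044]
C [ 0.465 -0.178  0.044]
jar [ 0.718 -0.009  0.07 ]
sock [ 0.444 -0.33   0.045]
wr [0.425 0.344 0.01 ]
car [ 0.618 -0.195  0.008]
cc1 [ 0.667 -0.09   0.008]
cc2 [ 0.665 -0.302  0.008]
cc3 [ 0.567 -0.299  0.008]
cc4 [ 0.566 -0.092  0.008]
t1 [0.723 0.271 0.04 ]
t2 [0.705 0.091 0.04 ]
t3 [0.532 0.105 0.04 ]
t4 [0.556 0.285 0.04 ]
```

View pics/crop0.png

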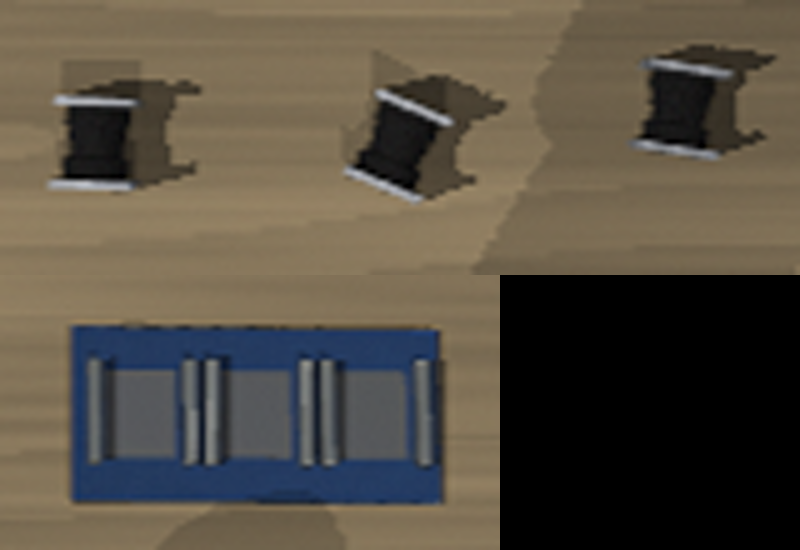

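```bash
cat >> h.py <<'E'
from scipy.spatial.transform import Rotation as Ro
def plan(target,yaw,pitch=0.0,roll=np.pi,s=None):
    "deltas from measured pose to target: normalised"
    s=s or telemetry.observe()
    R0=Ro.from_euler('xyz',s['tool_rot']); R1=Ro.from_euler('xyz',[roll,pitch,yaw])
    d=R0.inv().apply(np.array(target)-np.array(s['position']))/0.15
    r=(R0.inv()*R1).as_rotvec()/(np.pi/4)
    return d.round(4),r.round(4)
def camtool():
    c=cams.get_calibration("wrist");s=telemetry.observe()
    R0=Ro.from_euler('xyz',s['tool_rot']).as_matrix()
    Rc=np.array(c['R']);o=-Rc.T@np.array(c['t'])
    return R0.T@(o-np.array(s['position'])), R0.T@Rc.T
E
python3 - <<'E'
from h import *
p,R=camtool(); print(p.round(4));print(R.round(3))
print(plan([.47,-.19,.26],np.pi/2))
E
```

```text
[ 0.0768 -0.0002 -0.1258]
[[ 0.    -0.954 -0.299]
 [ 1.     0.001 -0.   ]
 [ 0.    -0.299  0.954]]
(array([ 2.4523, -1.8396, -0.0794]), array([-1.0000e-03, -5.0000e-04, -1.5228e+00]))
```

```bash
python3 - <<'E'
from h import *
print(plan([.52,-.30,.30],np.pi/2))
E
```

```text
(array([ 2.494 , -1.0353, -0.3467]), array([-1.0000e-03, -5.0000e-04, -1.5228e+00]))
```

arm_command([
  [1,1,-0.4,-0.2,0,0,-0.65],
  [1,1,-0.4,-0.2,0,0,-0.65],
  [1,1,-0.4,-0.2,0,0,-0.65],
], newtons=22)

```text
clock: 0.52
position: [0.3486, -0.4686, 0.2788]
tool_rot: [3.141, -0.001, 0.893]
force: [0.3, -0.9, 0.4]
grip_width: 0.0854
```

```bash
python3 - <<'E'
from h import *
s=telemetry.observe();print(s['clock'],s['position'],s['tool_rot'],s['qpos'],s['force'])
print(plan([.52,-.30,.30],np.pi/2))
E
```

```text
0.525 [ 0.34855303 -0.46864323  0.27880451] [ 3.14119843e+00 -5.99021496e-04  8.92874282e-01] [ 0.96973245  0.43007277 -0.19388669  1.66986468  0.09198984  1.05028539
  0.06937719] [ 0.34769985 -0.86790297  0.42138962]
(array([ 1.5926,  0.1852, -0.1403]), array([ 7.000e-04, -6.000e-04, -8.632e-01]))
```

arm_command([
  [1,0.95,0.1,-0.1,0,0,-0.8],
  [1,0.95,0.1,-0.1,0,0,-0.8],
  [1,0.95,0.1,-0.1,0,0,-0.8],
  [1,0.95,0.1,-0.1,0,0,-0.8],
])

```text
clock: 1.02
position: [0.4496, -0.3684, 0.2933]
tool_rot: [3.141, -0.001, 1.521]
force: [0.0, -0.6, -0.5]
grip_width: 0.0855
```

```bash
python3 - <<'E'
from h import *
s=telemetry.observe();print(s['clock'],s['position'],s['tool_rot'],s['qpos'],s['force'])
print(plan([.52,-.30,.30],np.pi/2))
E
```

```text
1.025 [ 0.44963974 -0.36837577  0.29332594] [ 3.14120050e+00 -5.68342356e-04  1.52084153e+00] [ 0.85061726  0.42643292 -0.36944782  1.65194888  0.16808607  1.0946183
  0.38410597] [ 0.04309291 -0.61460246 -0.51750877]
(array([ 0.4787,  0.4457, -0.044 ]), array([ 0.0005, -0.0007, -0.0636]))
```

arm_command([
  [1,0.45,0.45,0,0,0,-0.06],
  [1,0.45,0.45,0,0,0,-0.06],
  [1,0.45,0.45,0,0,0,-0.06],
])

```text
clock: 1.4
position: [0.5211, -0.3041, 0.2929]
tool_rot: [3.141, -0.001, 1.565]
force: [0.4, 0.3, 0.3]
grip_width: 0.0852
```

```bash
python3 - <<'E'
from h import *
s=telemetry.observe();print(s['clock'],s['position'],s['tool_rot'],s['qpos'],s['force'])
np.save("wc1.npy",cams.get_calibration("wrist"),allow_pickle=True)
cv2.imwrite("pics/w1.png",cams.grab_frame("wrist"))
print(plan([.52,-.30,.30],np.pi/2))
E
```

```text
1.4 [ 0.52109589 -0.30412046  0.29293485] [ 3.14147115e+00 -1.28664385e-03  1.56456657e+00] [ 0.7055511   0.46741074 -0.39608772  1.59219758  0.19283296  1.12130011
  0.25731707] [0.36560502 0.32626798 0.3403965 ]
(array([ 0.0384,  0.0006, -0.0471]), array([-0.0006, -0.0006, -0.0107]))
```

View pics/w1.png

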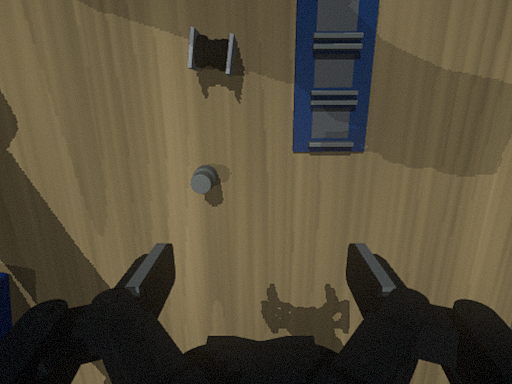

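arm_command([
  [1,0.5,0,0,0,0,0],
  [1,0.5,0,0,0,0,0],
  [1,0.5,0,0,0,0,0],
])

```text
clock: 1.82
position: [0.5199, -0.2319, 0.2935]
tool_rot: [3.142, 0.001, 1.561]
force: [-0.3, -0.7, -0.3]
grip_width: 0.0856
```

```bash
python3 - <<'E'
from h import *
s=telemetry.observe();print(s['clock'],s['position'],s['tool_rot'],s['qd'])
np.save("wc2.npy",cams.get_calibration("wrist"),allow_pickle=True)
im=cams.grab_frame("wrist")
cv2.imwrite("pics/w2.png",im)
cv2.imwrite("pics/w2z.png",cv2.resize(im[0:260,150:420],None,fx=2.2,fy=2.2,interpolation=cv2.INTER_CUBIC))
E
```

```text
1.825 [ 0.51985644 -0.23189511  0.29353259] [3.14159172e+00 5.78939349e-04 1.56086984e+00] [ 0.02363777  0.01540331  0.02298137 -0.01850714  0.0039444   0.00330593
  0.01304186]
```

View pics/w2z.png

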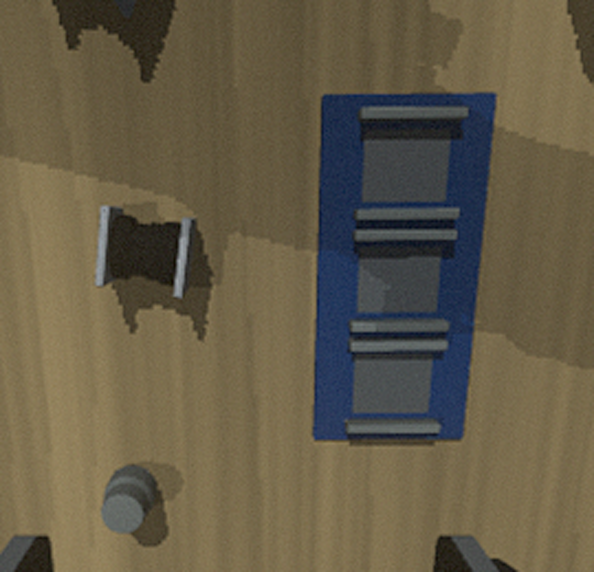

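```bash
python3 - <<'E'
from h import *
im=cv2.imread("pics/w2.png");c=np.load("wc2.npy",allow_pickle=True).item()
hsv=cv2.cvtColor(im,cv2.COLOR_BGR2HSV)
m=cv2.inRange(hsv,(108,130,40),(130,255,255)); m[:, :250]=0
m=cv2.morphologyEx(m,cv2.MORPH_CLOSE,np.ones((5,5)))
cs,_=cv2.findContours(m,cv2.RETR_EXTERNAL,cv2.CHAIN_APPROX_NONE)
k=max(cs,key=cv2.contourArea)
h=cv2.convexHull(k).reshape(-1,2)
P=np.array([ray(c,u,v,.008)[:2] for u,v in h])
r=cv2.minAreaRect((P*1000).astype(np.float32));print("carrier",r, len(cs))
cv2.imwrite("pics/z2.png",cv2.resize(im[85:160,185:245],None,fx=8,fy=8,interpolation=cv2.INTER_NEAREST))
E
```

```text
carrier ((616.2047729492188, -194.41339111328125), (208.18577575683594, 98.92774200439453), 89.88751220703125) 4
```

View pics/z2.png

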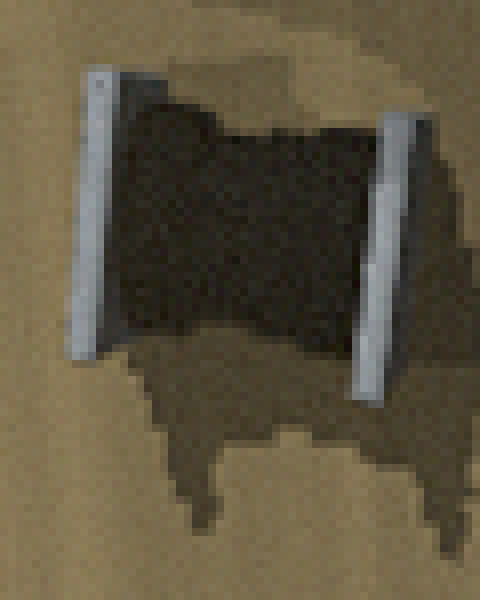

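```bash
cat >> h.py <<'E'
def mount(im,c,box,z=.044,thr=100,save=None):
    u0,u1,v0,v1=box
    sub=im[v0:v1,u0:u1]
    hsv=cv2.cvtColor(sub,cv2.COLOR_BGR2HSV)
    m=((hsv[...,2]>thr)&(sub[...,0].astype(int)>=sub[...,2].astype(int)-3)).astype(np.uint8)
    cs,_=cv2.findContours(m,cv2.RETR_EXTERNAL,cv2.CHAIN_APPROX_NONE)
    cs=sorted(cs,key=cv2.contourArea)[::-1][:2]
    if save: cv2.imwrite(save,cv2.resize(m*255,None,fx=5,fy=5,interpolation=cv2.INTER_NEAREST))
    Q=[]
    for k in cs:
        # contour points are pixel centres
        P=np.array([ray(c,u+u0,v+v0,z)[:2] for u,v in k.reshape(-1,2)])
        r=cv2.minAreaRect((P*1000).astype(np.float32)); print(" plate",np.round(r[0],1),np.round(r[1],1),round(r[2],1)); Q.append(P)
    r=cv2.minAreaRect((np.vstack(Q)*1000).astype(np.float32))
    print("mount",np.round(r[0],1),np.round(r[1],1),round(r[2],2))
    a=np.mean([Q[0].mean(0),Q[1].mean(0)],0);d=Q[0].mean(0)-Q[1].mean(0)
    print(" by means",(a*1000).round(1),"dist",np.linalg.norm(d)*1000,"ang",np.degrees(np.arctan2(d[1],d[0])))
E
python3 - <<'E'
from h import *
im=cv2.imread("pics/w2.png");c=np.load("wc2.npy",allow_pickle=True).item()
mount(im,c,(185,245,85,160),save="pics/m2.png")
E
```

```text
plate [ 486.1 -177.8] [42.8  5. ] 81.2
 plate [ 442.  -171.3] [42.4  4.3] 81.3
mount [ 464.3 -174.6] [42.8 49.2] 81.74
 by means [ 464.2 -174.3] dist 44.670580808541935 ang -8.945930500728547
```

View pics/m2.png

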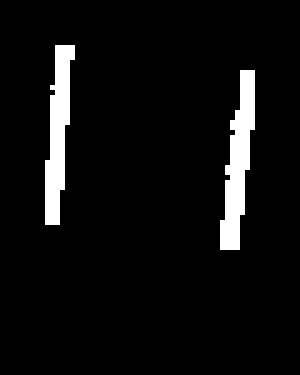

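```bash
python3 - <<'E'
from h import *
print(plan([.4643,-.1745,.15],np.radians(81.5)))
E
```

```text
(array([ 0.3858, -0.3742,  0.9557]), array([-1.000e-04,  1.000e-03,  1.746e-01]))
```

arm_command([
  [1,0.386,-0.374,0.95,0,0,0.175],
  [1,0.386,-0.374,0.95,0,0,0.175],
  [1,0.386,-0.374,0.95,0,0,0.175],
  [1,0.386,-0.374,0.95,0,0,0.175],
  [1,0.386,-0.374,0.95,0,0,0.175],
])

```text
clock: 2.5
position: [0.4656, -0.1746, 0.1516]
tool_rot: [3.14, 0.001, 1.422]
force: [0.5, 0.6, 0.5]
grip_width: 0.0851
```

```bash
python3 - <<'E'
from h import *
s=telemetry.observe();print(s['clock'],s['position'],s['tool_rot'],s['force'])
np.save("wc3.npy",cams.get_calibration("wrist"),allow_pickle=True)
im=cams.grab_frame("wrist")
cv2.imwrite("pics/w3.png",im)
print(plan([.4643,-.1745,.024],np.radians(81.5)))
E
```

```text
2.5 [ 0.46560231 -0.17456718  0.1516419 ] [3.14027075e+00 5.30679620e-04 1.42170984e+00] [0.45639746 0.60488377 0.53718264]
(array([-0.0013, -0.0116,  0.8525]), array([ 0.0025,  0.0007, -0.0009]))
```

View pics/w3.png

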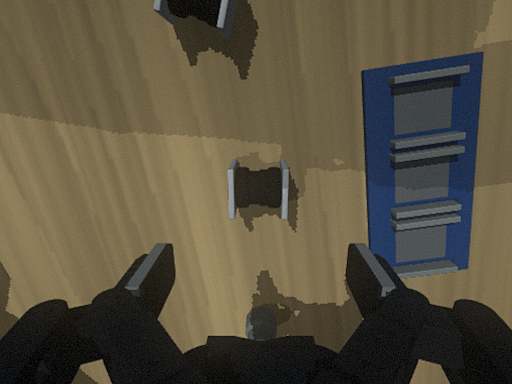

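```bash
python3 - <<'E'
from h import *
im=cv2.imread("pics/w3.png");c=np.load("wc3.npy",allow_pickle=True).item()
mount(im,c,(220,295,150,225),thr=100,save="pics/m3.png")
hsv=cv2.cvtColor(im,cv2.COLOR_BGR2HSV)
m=cv2.inRange(hsv,(108,130,40),(130,255,255)); m[:, :340]=0
m=cv2.morphologyEx(m,cv2.MORPH_CLOSE,np.ones((5,5)))
cs,_=cv2.findContours(m,cv2.RETR_EXTERNAL,cv2.CHAIN_APPROX_NONE)
k=max(cs,key=cv2.contourArea)
h=cv2.convexHull(k).reshape(-1,2)
P=np.array([ray(c,u,v,.008)[:2] for u,v in h])
print(cv2.minAreaRect((P*1000).astype(np.float32)))
E
```

```text
plate [ 486.3 -173.8] [50.4  6.3] 83.6
 plate [ 442.9 -166.9] [51.2  5.5] 79.0
mount [ 464.7 -170.2] [51.  49.4] 81.44
 by means [ 464.6 -170.1] dist 44.03897601565904 ang -9.094099312293082
((615.50927734375, -193.9149169921875), (207.95127868652344, 100.45795440673828), 89.85263061523438)
```

arm_command([
  [1,0,-0.01,0.85,0,0,0],
  [1,0,-0.01,0.85,0,0,0],
  [1,0,-0.01,0.85,0,0,0],
  [1,0,-0.01,0.85,0,0,0],
  [1,0,-0.01,0.85,0,0,0],
])

```text
clock: 3.18
position: [0.4648, -0.1737, 0.0259]
tool_rot: [3.137, 0.001, 1.423]
force: [0.3, 0.6, -0.3]
grip_width: 0.0852
```

arm_command([
  [-1,0,0,0,0,0,0],
  [-1,0,0,0,0,0,0],
  [-1,0,0,0,0,0,0],
  [-1,0,0,0,0,0,0],
  [-1,0,0,0,0,0,0],
  [-1,0,0,0,0,0,0],
], newtons=22)

```text
clock: 3.92
position: [0.4638, -0.1731, 0.0244]
tool_rot: [3.14, 0.001, 1.423]
force: [-3.0, 0.3, 22.9]
grip_width: 0.0417
```

```bash
python3 - <<'E'
from h import *
s=telemetry.observe();print(s['clock'],s['position'],s['tool_rot'],s['force'],s['grip_width'])
np.save("wc4.npy",cams.get_calibration("wrist"),allow_pickle=True)
im=cams.grab_frame("wrist")
cv2.imwrite("pics/w4.png",im)
print(telemetry.observe()['grip_width'])
E
```

```text
3.925 [ 0.4638448 -0.1731237  0.0244081] [3.14006533e+00 6.25765647e-04 1.42322262e+00] [-3.03226992  0.30196957 22.9232169 ] 0.04168682214333054
0.04160231489213615
```

View pics/w4.png

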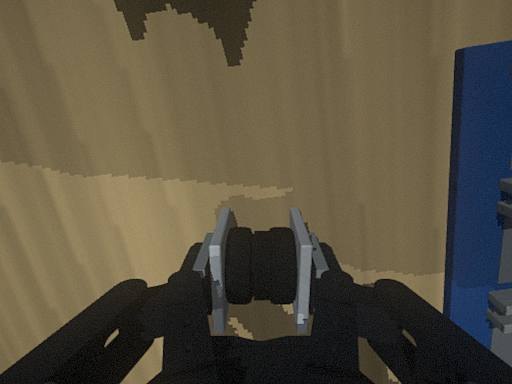

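arm_command([
  [-1,0,0,-0.2,0,0,0],
  [-1,0,0,-0.5,0,0,0],
  [-1,0.3,0,-0.8,0,0,0],
  [-1,0.7,0.1,-0.8,0,0,-0.03],
  [-1,1,0.3,-0.8,0,0,-0.06],
  [-1,1,0.3,-0.8,0,0,-0.06],
])

```text
clock: 4.72
position: [0.5316, -0.0272, 0.1436]
tool_rot: [3.14, -0.002, 1.476]
force: [0.1, -0.9, -1.7]
grip_width: 0.0413
```

```bash
python3 - <<'E'
from h import *
s=telemetry.observe();print(s['clock'],s['position'],s['tool_rot'],s['force'],s['grip_width'])
c=np.load("wc2.npy",allow_pickle=True).item()
im=cv2.imread("pics/top0.png");c=cams.get_calibration("top")
hsv=cv2.cvtColor(im,cv2.COLOR_BGR2HSV)
m=((hsv[...,0]<8)|(hsv[...,0]>172))&(hsv[...,1]>150)&(hsv[...,2]>50)
m=m.astype(np.uint8); m[:,:140]=0;m[:,230:]=0
k=max(cv2.findContours(m,cv2.RETR_EXTERNAL,cv2.CHAIN_APPROX_NONE)[0],key=cv2.contourArea).reshape(-1,2)
P=np.array([ray(c,u,v,.04)[:2] for u,v in k]);print(cv2.minAreaRect((P*1000).astype(np.float32)))
print(plan([.635,.24,.14],np.radians(84.5)))
E
```

```text
4.725 [ 0.53164368 -0.027175    0.14361345] [ 3.14008979e+00 -1.95601779e-03  1.47571169e+00] [ 0.13463456 -0.94774528 -1.74546847] 0.04134453368391053
((627.0162963867188, 190.59439086914062), (181.02845764160156, 171.6808624267578), 84.16692352294922)
(array([1.8385, 0.5168, 0.0285]), array([ 0.0019, -0.0025,  0.0012]))
```

arm_command([
  [-1,0.9,0.25,0,0,0,0],
  [-1,0.9,0.25,0,0,0,0],
  [-1,0.9,0.25,0,0,0,0],
])

```text
clock: 5.1
position: [0.5809, 0.1035, 0.1433]
tool_rot: [-3.141, -0.002, 1.474]
force: [-0.8, -0.6, -2.4]
grip_width: 0.0409
```

arm_command([
  [-1,0.9,0.25,0,0,0,0],
  [-1,0.9,0.25,0,0,0,0],
  [-1,0.9,0.25,0,0,0,0],
  [-1,0.9,0.25,0,0,0,0],
])

```text
clock: 5.6
position: [0.6312, 0.2298, 0.1428]
tool_rot: [-3.141, 0.001, 1.471]
force: [-0.2, -0.5, -1.9]
grip_width: 0.0413
```

```bash
python3 - <<'E'
from h import *
s=telemetry.observe();print(s['clock'],s['position'],s['tool_rot'],s['force'],s['grip_width'])
im=cams.grab_frame("wrist")
cv2.imwrite("pics/w5.png",im)
print(plan([.632,.242,.03],np.radians(84.2)))
E
```

```text
5.6 [0.63115928 0.22979591 0.14278216] [-3.14075145e+00  7.33276728e-04  1.47100269e+00] [-0.23995031 -0.50905746 -1.89138094] 0.041312400285188865
(array([ 0.0923, -0.0039,  0.7526]), array([-0.0008,  0.0018, -0.0001]))
```

View pics/w5.png

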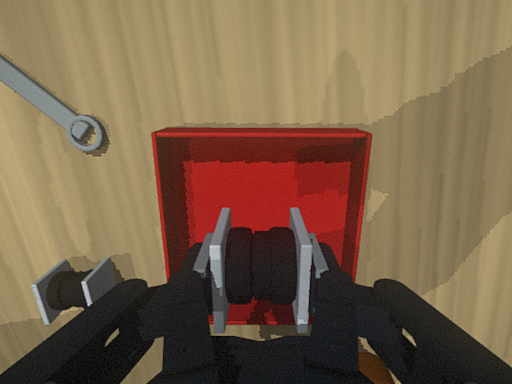

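arm_command([
  [-1,0.08,0,0.35,0,0,0],
  [-1,0.08,0,0.65,0,0,0],
  [-1,0.08,0,0.755,0,0,0],
  [-1,0.08,0,0.755,0,0,0],
  [-1,0.08,0,0.755,0,0,0],
  [0.5,0.08,0,0.755,0,0,0],
  [0.5,0.08,0,0.755,0,0,0],
  [0.5,0.08,0,0.755,0,0,0],
])

```text
clock: 6.65
position: [0.6328, 0.242, 0.0304]
tool_rot: [3.141, -0.0, 1.47]
force: [0.1, -0.7, 0.3]
grip_width: 0.0639
```

```bash
python3 - <<'E'
from h import *
s=telemetry.observe();print(s['clock'],s['position'],s['tool_rot'],s['force'],s['grip_width'])
E
```

```text
6.65 [0.63283538 0.24200448 0.03039981] [ 3.14118687e+00 -2.02409791e-04  1.47031805e+00] [ 0.14920243 -0.65928913  0.27753088] 0.06393238457698597
```

arm_command([
  [0.5,0,0,-0.3,0,0,0],
  [1,0,0,-0.6,0,0,0],
  [1,-0.2,-0.3,-0.9,0,0,0],
  [1,-0.5,-0.6,-1,0,0,0],
  [1,-0.8,-1,-1,0,0,0],
  [1,-0.8,-1,-1,0,0,0],
])

```text
clock: 7.4
position: [0.4692, 0.1356, 0.1807]
tool_rot: [3.141, 0.001, 1.469]
force: [1.9, 0.8, 0.3]
grip_width: 0.0855
```

```bash
python3 - <<'E'
from h import *
print(plan([.45,.08,.20],np.pi/2))
E
```

```text
(array([-0.3818, -0.0895, -0.1283]), array([ 0.0004,  0.0017, -0.129 ]))
```

arm_command([
  [1,-0.35,-0.05,-0.3,0,0,-0.13],
  [1,-0.35,-0.05,-0.3,0,0,-0.13],
  [1,-0.35,-0.05,-0.3,0,0,-0.13],
])

```text
clock: 7.78
position: [0.459, 0.086, 0.2254]
tool_rot: [3.14, -0.0, 1.571]
force: [0.2, 0.1, 0.8]
grip_width: 0.0858
```

```bash
python3 - <<'E'
from h import *
s=telemetry.observe();print(s['clock'],s['position'],s['tool_rot'],s['qd'].round(2) if hasattr(s['qd'],'round') else s['qd'])
np.save("wc6.npy",cams.get_calibration("wrist"),allow_pickle=True)
im=cams.grab_frame("wrist")
cv2.imwrite("pics/w6.png",im)
E
```

```text
7.775 [0.45898486 0.0859814  0.22541948] [ 3.14037510e+00 -1.49564251e-04  1.57082121e+00] [-0.03  0.03 -0.01  0.    0.   -0.01 -0.01]
```

View pics/w6.png

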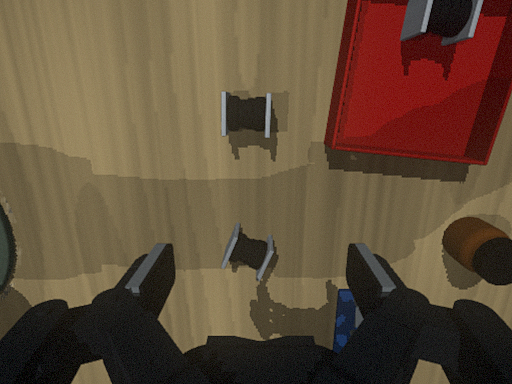

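A at (247,114) and B at (250,252) both show, C lies in the tray.

```bash
python3 - <<'E'
from h import *
im=cv2.imread("pics/w6.png");c=np.load("wc6.npy",allow_pickle=True).item()
mount(im,c,(212,282,82,142),thr=100,save="pics/m6a.png")
mount(im,c,(215,282,218,285),thr=85,save="pics/m6b.png")
a=cv2.imread("pics/m6a.png");b=cv2.imread("pics/m6b.png")
im2=cv2.resize(im[82:285,212:282],None,fx=3,fy=3)
o=np.zeros((620,700,3),np.uint8);o[:a.shape[0],:a.shape[1]]=a;o[305:305+b.shape[0]-25,:b.shape[1]]=b[:310];o[:609,400:610]=im2
cv2.imwrite("pics/m6.png",o[:600])
E
```

```text
plate [466.9 145.4] [ 5.1 43.1] 0.3
 plate [422.1 146.9] [42.1  4.1] 88.0
mount [444.8 146.3] [43.3 49.5] 87.76
 by means [444.7 146.3] dist 44.516900986345576 ang -2.1730150132140156
 plate [425.   -0.9] [60.   7.9] 67.3
 plate [466.3 -17.7] [61.1 11.3] 74.6
mount [445.7  -9.6] [60.4 52.9] 67.64
 by means [445.7  -8.5] dist 44.225632772036164 ang 157.76647141604852
```

View pics/m6.png

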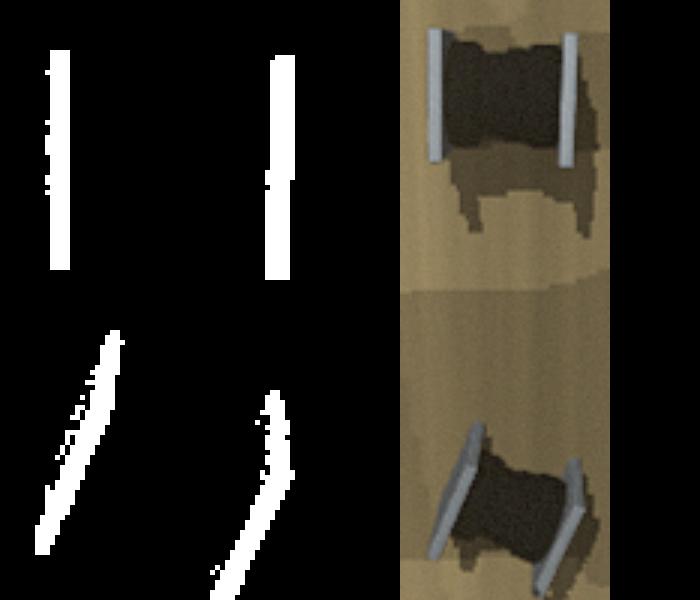

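```bash
python3 - <<'E'
from h import *
print(plan([.4447,.146,.13],np.radians(88)))
E
```

```text
(array([ 0.3959, -0.0938,  0.6327]), array([ 0.0003, -0.0004,  0.046 ]))
```

arm_command([
  [1,0.39,-0.085,0.62,0,0,0.045],
  [1,0.39,-0.085,0.62,0,0,0.045],
  [1,0.39,-0.085,0.62,0,0,0.045],
  [1,0.39,-0.085,0.62,0,0,0.045],
])

```text
clock: 8.32
position: [0.4458, 0.1451, 0.1319]
tool_rot: [-3.141, 0.0, 1.538]
force: [-0.2, 0.0, -0.3]
grip_width: 0.0855
```

```bash
python3 - <<'E'
from h import *
print(plan([.4447,.146,.024],np.radians(88)))
E
```

```text
(array([ 0.0057, -0.0067,  0.7193]), array([-0.001 ,  0.0001,  0.0029]))
```

arm_command([
  [1,0,0,0.71,0,0,0],
  [1,0,0,0.71,0,0,0],
  [1,0,0,0.71,0,0,0],
  [1,0,0,0.71,0,0,0],
  [1,0,0,0.71,0,0,0],
])

```text
clock: 8.95
position: [0.4471, 0.1447, 0.0275]
tool_rot: [3.139, -0.001, 1.536]
force: [0.8, 0.3, 0.3]
grip_width: 0.0853
```

arm_command([
  [-1,0,0,0,0,0,0],
  [-1,0,0,0,0,0,0],
  [-1,0,0,0,0,0,0],
  [-1,0,0,0,0,0,0],
  [-1,0,0,0,0,0,0],
  [-1,0,0,0,0,0,0],
], newtons=22)

```text
clock: 9.7
position: [0.4461, 0.1446, 0.0261]
tool_rot: [3.141, 0.0, 1.537]
force: [-3.6, -1.1, 14.3]
grip_width: 0.0482
```

```bash
python3 - <<'E'
from h import *
s=telemetry.observe();print(s['clock'],s['position'],s['tool_rot'],s['force'],s['grip_width'])
im=cams.grab_frame("wrist")
cv2.imwrite("pics/w7.png",im)
print(telemetry.observe()['grip_width'])
E
```

```text
9.7 [0.44611312 0.14460393 0.02614292] [3.14083042e+00 1.41743851e-05 1.53702258e+00] [-3.58706236 -1.10831679 14.25351019] 0.048206285750828574
0.04802308792277399
```

View pics/w7.png

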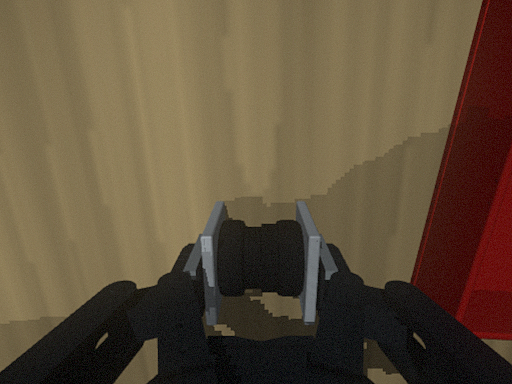

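arm_command([
  [-1,0,0,-0.2,0,0,0],
  [-1,0,0,-0.5,0,0,0],
  [-1,-0.3,0.2,-0.8,0,0,0],
  [-1,-0.6,0.4,-0.9,0,0,-0.02],
  [-1,-0.95,0.6,-0.9,0,0,-0.04],
  [-1,-0.95,0.6,-0.9,0,0,-0.04],
])

```text
clock: 10.5
position: [0.5321, -0.0058, 0.1605]
tool_rot: [3.141, 0.001, 1.562]
force: [-0.3, 1.3, -2.0]
grip_width: 0.0482
```

```bash
python3 - <<'E'
from h import *
print(plan([.616,-.13,.16],np.radians(89.9)))
E
```

```text
(array([-0.8233,  0.5666,  0.0045]), array([ 0.0005,  0.0018, -0.0091]))
```

arm_command([
  [-1,-0.82,0.566,0,0,0,-0.009],
  [-1,-0.82,0.566,0,0,0,-0.009],
  [-1,-0.82,0.566,0,0,0,-0.009],
  [-1,-0.82,0.566,0,0,0,-0.009],
  [-1,-0.82,0.566,0,0,0,-0.009],
])

```text
clock: 11.12
position: [0.6151, -0.1226, 0.1603]
tool_rot: [-3.141, -0.001, 1.577]
force: [0.1, -0.3, -1.7]
grip_width: 0.0485
```

```bash
python3 - <<'E'
from h import *
s=telemetry.observe();print(s['clock'],s['position'],s['tool_rot'],s['force'],s['grip_width'])
np.save("wc8.npy",cams.get_calibration("wrist"),allow_pickle=True)
im=cams.grab_frame("wrist")
cv2.imwrite("pics/w8.png",im)
cv2.imwrite("pics/w8z.png",cv2.resize(im[150:384,160:400],None,fx=2.5,fy=2.5,interpolation=cv2.INTER_CUBIC))
E
```

```text
11.125 [ 0.61507358 -0.12262017  0.16034133] [-3.14078268e+00 -7.67403160e-04  1.57692420e+00] [ 0.08927763 -0.28530914 -1.66666818] 0.048453647005490125
```

View pics/w8z.png

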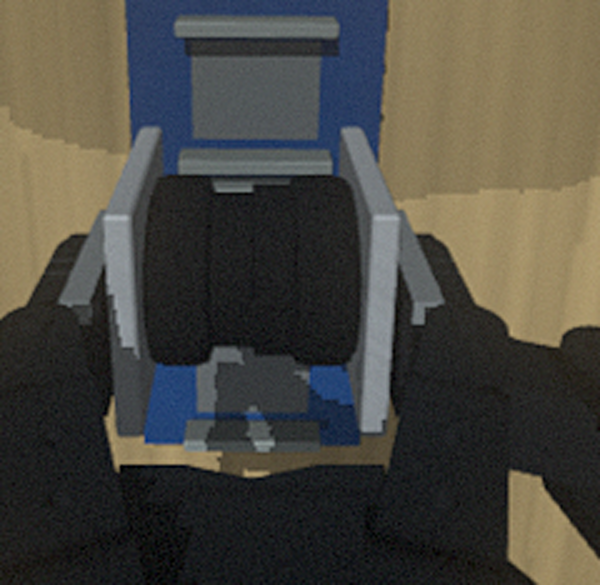

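View pics/w8.png

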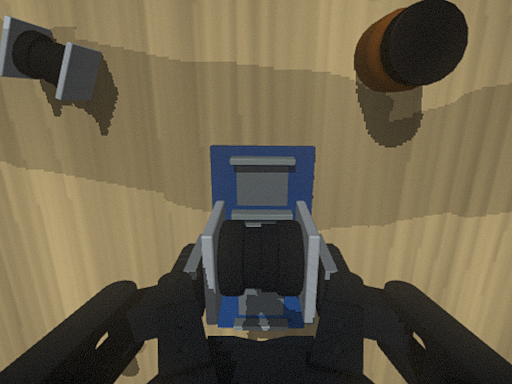

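```bash
python3 - <<'E'
from h import *
p,R=camtool();c=cams.get_calibration("wrist")
def row(x,z,y=0.0):
    q=R.T@(np.array([x,y,z])-p); return 190.11+295.62*q[1]/q[2]
# z tool frame: mount top at -0.018 (above tcp), bottom +.026
for d in (-.002,-.001,0,.001,.002,.003):
    print(d,[round(row(a+d,z),1) for a,z in ((.022,-.018),(.022,.026),(-.022,-.018))])
# jar-independent nest: rails +y nest in image
c=np.load("wc8.npy",allow_pickle=True).item()
im=cv2.imread("pics/w8.png");
for v in (145,146,147): print(v,ray(c,262,v,.008))
print(im[140:230,262].tolist()[::1])
E
```

```text
-0.002 [np.float64(244.2), np.float64(206.1), np.float64(332.2)]
-0.001 [np.float64(242.0), np.float64(204.4), np.float64(330.4)]
0 [np.float64(239.8), np.float64(202.7), np.float64(328.6)]
0.001 [np.float64(237.5), np.float64(201.0), np.float64(326.7)]
0.002 [np.float64(235.2), np.float64(199.2), np.float64(324.9)]
0.003 [np.float64(233.0), np.float64(197.5), np.float64(323.1)]
145 [ 0.61678364 -0.0884259   0.008     ]
146 [ 0.61679162 -0.08936797  0.008     ]
147 [ 0.61679961 -0.09031194  0.008     ]
[[81, 117, 130], [89, 121, 136], [85, 119, 135], [86, 120, 135], [89, 125, 143], [80, 100, 113], [93, 54, 33], [104, 66, 46], [93, 62, 44], [96, 62, 45], [97, 66, 45], [90, 61, 41], [93, 58, 42], [92, 60, 44], [94, 60, 38], [95, 61, 43], [92, 79, 68], [89, 94, 90], [105, 109, 102], [114, 118, 111], [109, 110, 102], [115, 112, 107], [110, 110, 105], [115, 113, 110], [101, 102, 95], [54, 50, 45], [42, 32, 32], [48, 49, 47], [50, 52, 49], [55, 51, 51], [47, 46, 47], [48, 49, 45], [66, 67, 64], [92, 91, 87], [92, 90, 86], [90, 89, 82], [85, 83, 82], [94, 94, 90], [88, 85, 81], [91, 90, 86], [88, 87, 82], [86, 86, 78], [88, 88, 82], [89, 88, 81], [90, 86, 80], [96, 95, 90], [87, 85, 80], [88, 86, 79], [90, 90, 84], [90, 90, 82], [89, 87, 85], [88, 91, 84], [88, 83, 78], [86, 83, 76], [88, 85, 81], [91, 88, 85], [88, 85, 78], [91, 86, 83], [91, 87, 85], [92, 89, 84], [91, 89, 84], [86, 85, 80], [87, 85, 82], [91, 86, 85], [89, 91, 87], [87, 72, 65], [100, 54, 29], [96, 59, 30], [96, 54, 31], [96, 72, 59], [87, 95, 88], [90, 90, 86], [91, 94, 85], [92, 92, 85], [103, 103, 95], [118, 119, 109], [109, 109, 99], [111, 111, 104], [117, 116, 108], [100, 103, 94], [40, 34, 26], [51, 51, 48], [65, 61, 61], [60, 61, 60], [18, 22, 19], [27, 26, 27], [29, 26, 22], [33, 35, 36], [29, 32, 31], [38, 36, 38]]
```

```bash
python3 - <<'E'
from h import *
c=np.load("wc8.npy",allow_pickle=True).item()
for v in (158,164.2,213.8,219.3): print(v,ray(c,262,v,.022).round(4))
print(plan([.616,-.1295,.16],np.radians(89.9)))
E
```

```text
158 [ 0.6168 -0.0981  0.022 ]
164.2 [ 0.6168 -0.1038  0.022 ]
213.8 [ 0.6172 -0.1524  0.022 ]
219.3 [ 0.6173 -0.1581  0.022 ]
(array([-0.0463,  0.0054,  0.0035]), array([-0.0007, -0.0007,  0.0104]))
```

arm_command([
  [-1,-0.046,0.006,0.2,0,0,0.01],
  [-1,-0.046,0.006,0.5,0,0,0.01],
  [-1,-0.046,0.006,0.65,0,0,0.01],
  [-1,-0.046,0.006,0.65,0,0,0.01],
])

```text
clock: 11.68
position: [0.6155, -0.1296, 0.0619]
tool_rot: [-3.139, -0.001, 1.569]
force: [0.4, 0.2, -1.0]
grip_width: 0.0483
```

```bash
python3 - <<'E'
from h import *
s=telemetry.observe();print(s['clock'],s['position'],s['tool_rot'],s['force'],s['grip_width'])
np.save("wc9.npy",cams.get_calibration("wrist"),allow_pickle=True)
cv2.imwrite("pics/w9.png",cams.grab_frame("wrist"))
print(plan([.616,-.1296,.035],np.radians(89.9)))
E
```

```text
11.675 [ 0.61549222 -0.12962339  0.06192935] [-3.13895027e+00 -7.85252946e-04  1.56929933e+00] [ 0.40109382  0.2282027  -1.01838006] 0.04826845159911384
(array([ 0.002 , -0.0024,  0.1888]), array([-0.0007, -0.0005, -0.0001]))
```

View pics/w9.png

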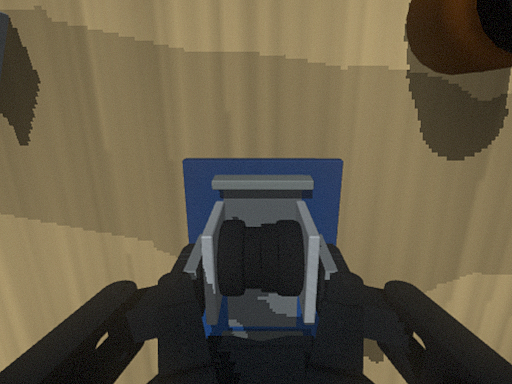

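arm_command([
  [-1,0,0,0.06,0,0,0],
  [-1,0,0,0.12,0,0,0],
  [-1,0,0,0.165,0,0,0],
  [-1,0,0,0.18,0,0,0],
  [-1,0,0,0.185,0,0,0],
])

```text
clock: 12.35
position: [0.6166, -0.1309, 0.0352]
tool_rot: [-3.142, -0.0, 1.568]
force: [-0.1, 0.8, -1.2]
grip_width: 0.0486
```

```bash
python3 - <<'E'
from h import *
s=telemetry.observe();print(s['clock'],s['position'],s['tool_rot'],s['force'],s['grip_width'])
cv2.imwrite("pics/w10.png",cams.grab_frame("wrist"))
E
```

```text
12.35 [ 0.61655697 -0.13092446  0.03521735] [-3.14150752e+00 -4.76762200e-05  1.56776518e+00] [-0.07652711  0.77980189 -1.2405339 ] 0.048550626353010634
```

View pics/w10.png

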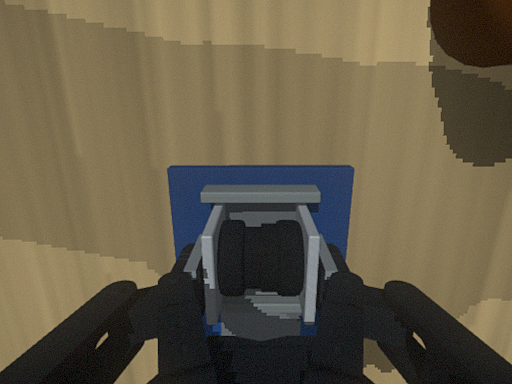

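arm_command([
  [-1,0.004,0,0.006,0,0,0],
  [-1,0.004,0,0.006,0,0,0],
])

```text
clock: 12.65
position: [0.6166, -0.1303, 0.0345]
tool_rot: [3.141, -0.0, 1.568]
force: [0.1, 0.2, -1.8]
grip_width: 0.0483
```

arm_command([
  [0.5,0,0,0,0,0,0],
  [0.5,0,0,0,0,0,0],
  [0.5,0,0,0,0,0,0],
  [0.5,0,0,-0.3,0,0,0],
  [0.5,0,0,-0.7,0,0,0],
  [0.5,0,0,-1,0,0,0],
])

```text
clock: 13.4
position: [0.6168, -0.1303, 0.1869]
tool_rot: [3.14, 0.0, 1.568]
force: [0.0, 0.7, -0.4]
grip_width: 0.0637
```

```bash
python3 - <<'E'
from h import *
s=telemetry.observe();print(s['clock'],s['position'],s['tool_rot'],s['force'],s['grip_width'])
np.save("wc11.npy",cams.get_calibration("wrist"),allow_pickle=True)
im=cams.grab_frame("wrist");cv2.imwrite("pics/w11.png",im)
print(plan([.50,-.06,.22],np.pi/2))
E
```

```text
13.4 [ 0.61680964 -0.13031996  0.18689433] [3.14019031e+00 1.45187165e-04 1.56782239e+00] [ 0.03546288  0.66227286 -0.4012455 ] 0.06374770395277551
(array([ 0.4667, -0.7923, -0.191 ]), array([ 0.0096,  0.0015, -0.004 ]))
```

View pics/w11.png

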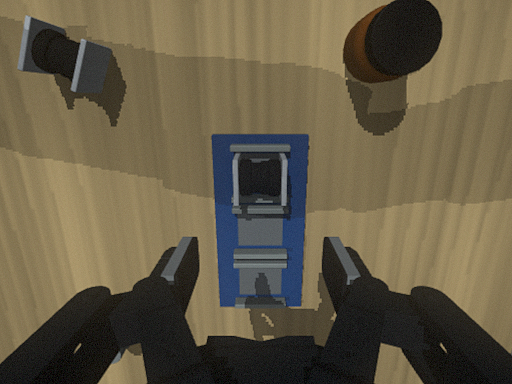

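```bash
python3 - <<'E'
from h import *
im=cv2.imread("pics/w11.png");c=np.load("wc11.npy",allow_pickle=True).item()
cv2.imwrite("pics/w11z.png",cv2.resize(im[125:230,205:320],None,fx=5,fy=5,interpolation=cv2.INTER_CUBIC))
E
```

```text
(no output)
```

View pics/w11z.png

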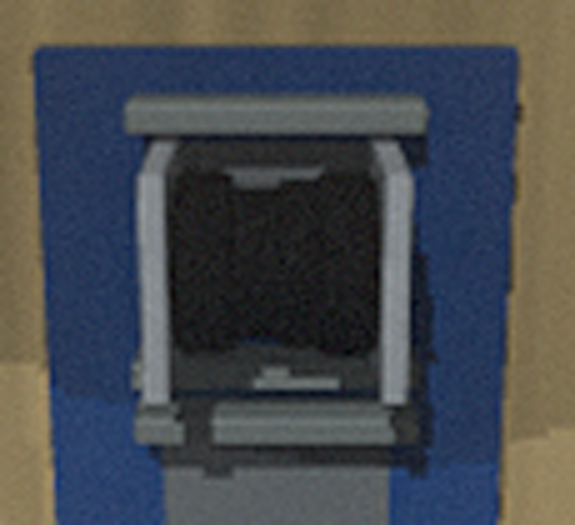

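```bash
python3 - <<'E'
from h import *
c=np.load("wc11.npy",allow_pickle=True).item()
for u,v in ((232.4,159.4),(287.4,159.4),(234,205.8),(286,205.8)): print(ray(c,u-.5,v-.5,.052).round(4))
print("rail",ray(c,230,150.8,.022),ray(c,290.4,150.8,.022),ray(c,260,205,.022),ray(c,260,144,.022))
E
```

```text
[ 0.5921 -0.1059  0.052 ]
[ 0.6413 -0.1061  0.052 ]
[ 0.5922 -0.1501  0.052 ]
[ 0.641  -0.1503  0.052 ]
rail [ 0.58758538 -0.10382509  0.022     ] [ 0.64733483 -0.10399316  0.022     ] [ 0.61710639 -0.16099829  0.022     ] [ 0.61727472 -0.0971877   0.022     ]
```

arm_command([
  [1,0.1,-0.95,-0.1,0,0,0.25],
  [1,0.1,-0.95,-0.1,0,0,0.25],
  [1,0.1,-0.95,-0.1,0,0,0.25],
  [1,0.1,-0.95,-0.1,0,0,0.25],
])

```text
clock: 13.95
position: [0.4734, -0.1151, 0.1999]
tool_rot: [3.141, 0.001, 1.371]
force: [-0.2, 0.0, 0.6]
grip_width: 0.0855
```

```bash
python3 - <<'E'
from h import *
s=telemetry.observe();print(s['clock'],s['position'],s['tool_rot'],s['force'],s['grip_width'])
c=cams.get_calibration("wrist");np.save("wc12.npy",c,allow_pickle=True)
im=cams.grab_frame("wrist");cv2.imwrite("pics/w12.png",im)
u,v=proj(c,[.445,-.022,.044]).astype(int);print(u,v)
mount(im,c,(u-40,u+40,max(v-40,0),v+40),thr=95,save="pics/m12.png")
cv2.imwrite("pics/z12.png",cv2.resize(im[max(v-50,0):v+50,u-50:u+50],None,fx=5,fy=5,interpolation=cv2.INTER_CUBIC))
E
```

```text
13.95 [ 0.47339961 -0.11514113  0.19987386] [3.14094224e+00 6.56391049e-04 1.37111312e+00] [-0.21142097  0.03903805  0.60504682] 0.08554200574822796
208 87
 plate [464.  -27.5] [43.   4.6] 67.5
 plate [422.8 -10.4] [42.9  4. ] 67.5
mount [443.5 -19. ] [43. 49.] 67.45
 by means [443.7 -18.6] dist 44.8144934859908 ang -22.54962654057383
```

View pics/z12.png

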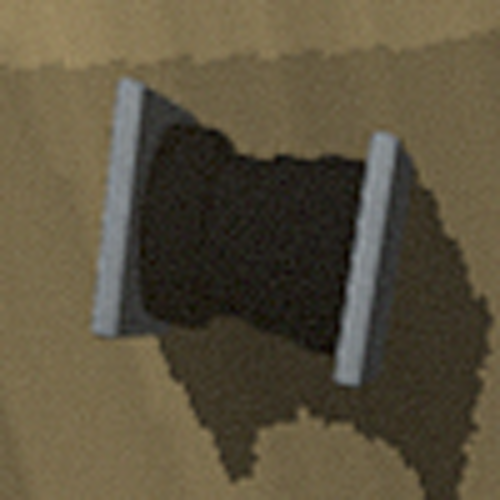

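View pics/m12.png

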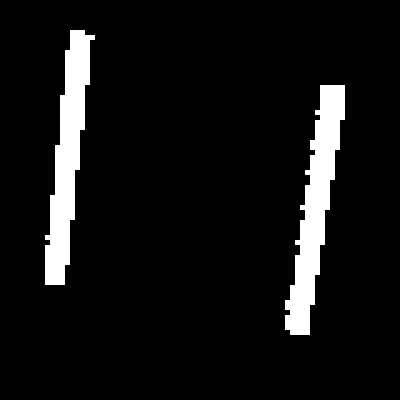

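```bash
python3 - <<'E'
from h import *
print(plan([.4436,-.0188,.13],np.radians(67.5)))
E
```

```text
(array([ 0.5884, -0.3293,  0.4645]), array([1.300e-03, 1.000e-04, 2.459e-01]))
```

arm_command([
  [1,0.59,-0.325,0.46,0,0,0.246],
  [1,0.59,-0.325,0.46,0,0,0.246],
  [1,0.59,-0.325,0.46,0,0,0.246],
  [1,0.59,-0.325,0.46,0,0,0.246],
])

```text
clock: 14.5
position: [0.4446, -0.0182, 0.1301]
tool_rot: [-3.141, -0.0, 1.18]
force: [0.5, -1.2, -0.4]
grip_width: 0.0851
```

```bash
python3 - <<'E'
from h import *
print(plan([.4436,-.0188,.0245],np.radians(67.5)))
E
```

```text
(array([-0.0064, -0.0044,  0.7041]), array([-0.0005, -0.0001,  0.0021]))
```

arm_command([
  [1,-0.005,-0.004,0.705,0,0,0],
  [1,-0.005,-0.004,0.705,0,0,0],
  [1,-0.005,-0.004,0.705,0,0,0],
  [1,-0.005,-0.004,0.705,0,0,0],
  [1,-0.005,-0.004,0.705,0,0,0],
])

```text
clock: 15.12
position: [0.4442, -0.0194, 0.0264]
tool_rot: [3.139, -0.001, 1.177]
force: [0.0, 0.5, -0.0]
grip_width: 0.0852
```

arm_command([
  [-1,0,0,0,0,0,0],
  [-1,0,0,0,0,0,0],
  [-1,0,0,0,0,0,0],
  [-1,0,0,0,0,0,0],
  [-1,0,0,0,0,0,0],
  [-1,0,0,0,0,0,0],
], newtons=22)

```text
clock: 15.88
position: [0.4435, -0.0189, 0.0255]
tool_rot: [3.14, -0.0, 1.178]
force: [-2.9, 0.0, 23.4]
grip_width: 0.0415
```

```bash
python3 - <<'E'
from h import *
s=telemetry.observe();print(s['clock'],s['position'],s['tool_rot'],s['force'],s['grip_width'])
im=cams.grab_frame("wrist")
cv2.imwrite("pics/w13.png",im)
print(telemetry.observe()['grip_width'])
E
```

```text
15.875 [ 0.44348034 -0.01891884  0.02547492] [ 3.14031863e+00 -2.93985583e-04  1.17831846e+00] [-2.86945447  0.02495867 23.40761607] 0.04154907021344748
0.04146914433016789
```

View pics/w13.png

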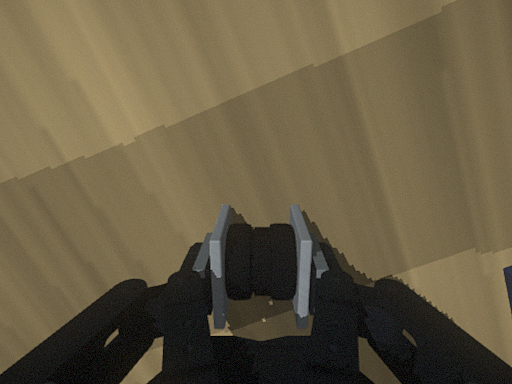

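arm_command([
  [-1,0,0,-0.2,0,0,0],
  [-1,0,0,-0.5,0,0,0],
  [-1,0.3,0.2,-0.8,0,0,-0.1],
  [-1,0.6,0.4,-0.8,0,0,-0.25],
  [-1,0.95,0.6,-0.8,0,0,-0.37],
  [-1,0.95,0.6,-0.8,0,0,-0.37],
  [-1,0.95,0.6,-0.8,0,0,-0.37],
])

```text
clock: 16.8
position: [0.58, 0.078, 0.1442]
tool_rot: [-3.14, 0.001, 1.469]
force: [-0.2, -1.2, -0.9]
grip_width: 0.0415
```

```bash
python3 - <<'E'
from h import *
print(plan([.6235,.155,.031],np.radians(84.2)))
E
```

```text
(array([0.5408, 0.237 , 0.754 ]), array([-0.0016,  0.0008, -0.0011]))
```

arm_command([
  [-1,0.54,0.237,0,0,0,0],
  [-1,0.54,0.237,0,0,0,0],
  [-1,0.54,0.237,0,0,0,0],
])

```text
clock: 17.18
position: [0.6239, 0.1565, 0.1445]
tool_rot: [-3.141, -0.0, 1.47]
force: [-1.4, -0.6, -1.7]
grip_width: 0.0415
```

```bash
python3 - <<'E'
from h import *
s=telemetry.observe();print(s['force'],s['grip_width'])
print(plan([.6235,.155,.031],np.radians(84.2)))
cv2.imwrite("pics/w14.png",cams.grab_frame("wrist"))
E
```

```text
[-1.39300445 -0.63130215 -1.73240266] 0.041516290609130244
(array([-0.0107, -0.0015,  0.7568]), array([-0.0006, -0.0005,  0.0007]))
```

View pics/w14.png

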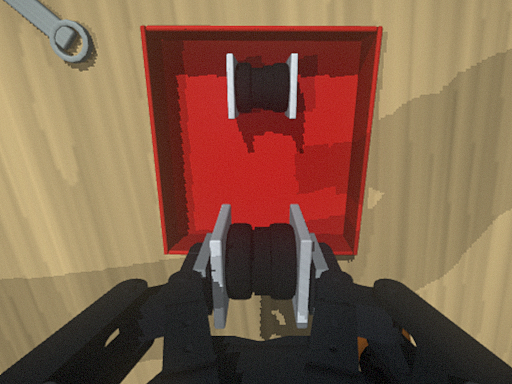

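arm_command([
  [-1,-0.01,0,0.35,0,0,0],
  [-1,-0.01,0,0.65,0,0,0],
  [-1,-0.01,0,0.755,0,0,0],
  [-1,-0.01,0,0.76,0,0,0],
  [-1,-0.01,0,0.76,0,0,0],
  [0.5,-0.01,0,0.76,0,0,0],
  [0.5,-0.01,0,0.76,0,0,0],
  [0.5,-0.01,0,0.76,0,0,0],
])

```text
clock: 18.23
position: [0.6243, 0.1537, 0.031]
tool_rot: [3.141, -0.0, 1.469]
force: [-0.1, 0.2, -0.3]
grip_width: 0.0638
```

arm_command([
  [0.5,0,0,-0.3,0,0,0],
  [0.5,0,0,-0.7,0,0,0],
  [0.5,0,0,-1,0,0,0],
  [0.5,-0.5,-0.5,-1,0,0,0],
  [0.5,-1,-0.8,-1,0,0,0],
  [0.5,-1,-0.8,-1,0,0,0],
  [0.5,-1,-0.8,-1,0,0,0],
])

```text
clock: 19.1
position: [0.4872, 0.0132, 0.1809]
tool_rot: [-3.141, 0.002, 1.465]
force: [1.0, 0.0, -1.3]
grip_width: 0.0639
```

```bash
python3 - <<'E'
from h import *
s=telemetry.observe();print(s['clock'],s['position'],s['force'],s['grip_width'])
cv2.imwrite("pics/w15.png",cams.grab_frame("wrist"))
im=cams.grab_frame("top")
cv2.imwrite("pics/t15.png",cv2.resize(im[100:270,90:400],None,fx=2.5,fy=2.5,interpolation=cv2.INTER_CUBIC))
cv2.imwrite("pics/s15.png",cams.grab_frame("side"))
E
```

```text
19.1 [0.48723906 0.013235   0.18092667] [ 1.04339636  0.02298726 -1.29722317] 0.06393848147824646
```

View pics/t15.png

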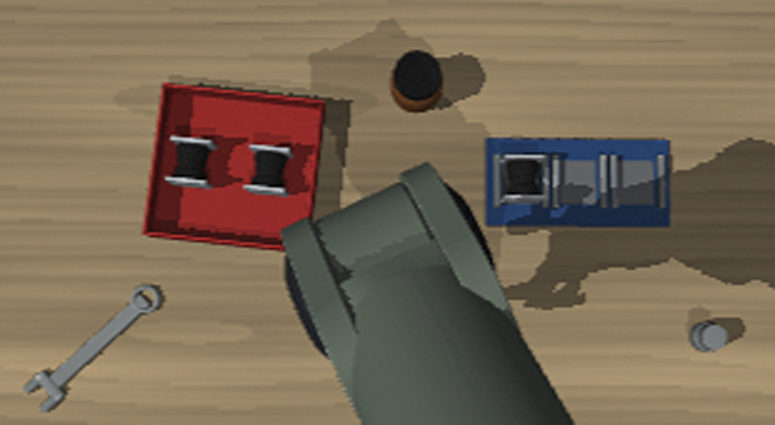

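View pics/s15.png

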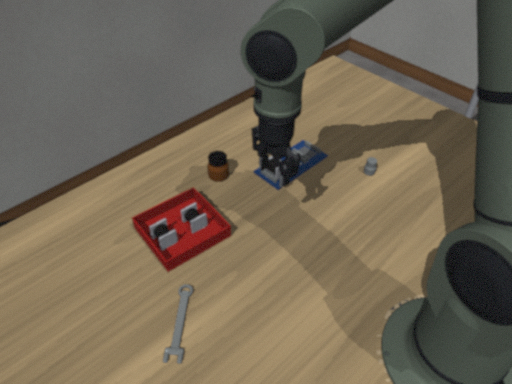

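View pics/w15.png

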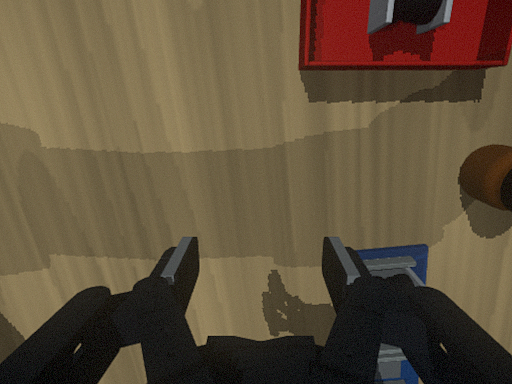

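The pictures show two mounts lying flat in the red tray and one square in the left nest. The jar, socket and wrench haven't moved, and the gripper is clear and empty.

```bash
python3 -c "
from h import *
print(job.job_done())"
```

```text
the job is handed in; nothing more can be done
None
```

I squeezed all three mounts at 22 N, sorted them and handed the job in at about 19 s of the 64 s allowed.

| Mount | Width under squeeze | Result | Where it is now |
|---|---|---|---|
| A | 48.2 mm | firm (gave about 2 mm) | carrier nest nearest y = −0.128 |
| B | 41.5 mm | soft (gave about 8 mm) | flat in the red tray |
| C | 41.7 mm | soft (gave about 8 mm) | flat in the red tray |

- **Placement of A:** after release, the wrist view put its centre at (0.6167, −0.1281) m. The nest centre from the rails was about (0.617, −0.128) m, so it was under 1 mm off and square to the rails.
- **Forces:** the wrist force reading reached about 23 N upward while B and C were being squeezed. I put that down to the pads swinging forward and pressing the mounts onto the bench. I saw no other significant force in the readings.
- **Final check:** the top and side views show B and C in the tray and the jar, socket and wrench where they started. The top view also shows A in its nest. The gripper was clear of everything.
- **Disagreements:** how far A sat off-centre in the fingers came out as anything from 1 to 3 mm depending on the view. The post-release measurement of A settled it.

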